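# Isolate the mains unit: draw the fuse and stow it

## Robot

A 7-joint arm with a two-finger parallel gripper is mounted at the origin on the work surface. World frame = base frame: x ahead of the robot, y to its left, z up, the work surface at z = 0. Lengths are in m, angles in degrees, forces in N, time in s.
With the tool pointing down it reaches from about 0.425 to 0.8 m from the base axis. Payload 8.3 kg.
Tool frame: the origin (TCP) lies on the centre line of the jaws, within the pads' length; the fingertips stand 19 mm ahead of it and the grasp point (between the pads) is the TCP; z points along the fingers, y is the line along which they close (so a half turn about z gives the same grasp; the last joint's range is limited). The gripper opens to 85 mm and grips with 20 to 120 N. Pads are 22 mm wide; open, the fingers measure 114 mm over their backs; the gripper's body (76 mm by 85 mm) begins 54 mm behind the grasp point. The pads swing forward as they close: fully open they stand 13 mm farther back than shut.
Start: joints at [61.656, 21.967, 0.94, 78.501, -0.361, 79.538, -2.664], TCP at [0.262, -0.568, 0.25] pointing down, gripper open.
Joint ranges: [-169.22, 169.22], [-14.56, 117.87], [-87.37, 89.26], [10.42, 133.3], [-82.24, 262.24], [0.94, 117.77], [-172.7, 172.7]. Speed limits (degrees/s): [136.94, 136.94, 172.46, 172.46, 180, 180, 180].

## Interface

Orientations are given as [roll, pitch, yaw] about the fixed x, y, z axes, in that order (R = Rz(yaw) Ry(pitch) Rx(roll)).
In Python, from station import status, vision, bot, nets gives the robot as it stands. The module is installed in compiled form; this text tells all that it offers.
- The arm moves only by the tool apply_moves, never from a script. Its argument "plan" is a list that holds one entry, the list of rows, each a list of 7 numbers: the turn, a rotation vector about the tool's x, y, z in degrees, then the shift along the tool's x, y, z in m, then the closure, from -1 (fully open) to 1 (shut). A call has 1 to 8 rows; each row shifts and turns the commanded pose from where the row before left it, along the tool's axes as they then stand; what a row does not reach is not made up. A row lasts 1/10 s, in which the tool goes at most 50 mm and 8.59 degrees, less where a joint would pass 70% of its speed; a pose out of reach is approached as far as the arm can. A call with a gripper value outside its range is refused whole. The fingers move at their own pace and stop on an object; "newtons" is the grip in N (left out, the last holds). Time passes only in rows, so rows that do not move let the fingers close. It gives the time, the measured TCP pose, the force, the opening and the grip force at its end, in the units of the state.
- status.sense(): the state, without advancing time (a new reading comes with each control period).
- vision.capture(name): name is "side" or "top" or "wrist"; returns a dict with "color" (400x640x3 uint8, red, green, blue), "intrinsics" (3x3 intrinsics, pixels), "extrinsics" (4x4, takes a point from camera to world coordinates); the wrist camera has in their place "mount" (4x4, takes a point from camera to tool coordinates, whose origin is the TCP and whose axes are the flange's). Camera axes: x right, y up, looking along -z (the intrinsics and any distortion apply to the point x, -y, -z); pixel columns grow to the right and rows downward; lengths in m; the calibration is good to about 2 mm. A picture is of the moment at which its call begins: read the wrist's pose just before it. There is no depth.
- bot.close_job(): hands the job in; it is judged then, once.
Trained networks look in the newest picture that a camera, given by its name, has taken for a name from the list of things; names that differ only in an ending like _2 or _b are one class to them, and where a whole thing is asked for, a point or a joint stands for the part that bears it (a point fixed in the world has none). Each returns a list of dicts, best first, with "confidence" (0 to 1); they miss things now and then, are a little off and sometimes report something else, mostly with a low value. They report only what shows in the picture. A call takes as long as a camera call. They do not tell look-alikes from the thing itself.
- nets.search_frame(camera, thing): "box" ([left, top, right, bottom] in pixels, round what is visible of it).
- nets.cut_out(camera, thing): "pixels" (400x640 bool, what is visible of it) and "box" ([left, top, right, bottom] in pixels, round what is visible of it).
The state is a dict: "time_s": time; "q": joint angles; "joint_vel": joint speeds; "tau": joint torques, N m; "position": TCP position; "tool_rot": TCP orientation; "force": force on the tool from outside, world axes, zero at the start; "torque": the same for the moment, N m; "gripper_width": finger opening in m; "gripper_force": force on a finger pad.
Only numpy, scipy, OpenCV 4.12 (cv2) and the standard library are available. Lean on these libraries where they do the work, as an engineer would, in place of code of your own. Each camera call takes 0.05 s, during which the arm holds its last target. There are 200 camera calls.

## Task

Make the white mains unit safe for service: throw its lever switch fully away from the side with the power outlet, then push the fuse carrier down against its spring, twist it anticlockwise (seen from above) out of its catch without forcing it, and lift it out. Press the carrier upright, foot down, fully home between the spring jaws of the aluminium holder and let go, then close the hinged cover over the empty fuse socket. Leave everything else on the table where it is.

Things in the scene. Friction and masses are not known exactly. Their poses are not given: they have to be found in the camera images.
- unit: White mains unit, a fixed box 160 (x) x 190 (y) x 110 mm high; origin at the centre of its underside on the table; its own -x side carries a power outlet and looks roughly towards the robot. On its top are the fuse socket with the carrier (towards its -x, -y corner), the hinged cover and the lever switch (towards +y).
- socket (a point): Centre of the fuse socket's mouth, on the top face of its square steel flange (60 x 60 mm), 112 mm above the table. The two slots that let the carrier's lugs out lie 30 degrees anticlockwise of the unit's x axis, and opposite.
- carrier: Fuse carrier, loose, 0.09 kg, 108 mm tall; origin at its foot, z up. From the foot: white barrel, taper 10 to 20 mm diameter over 14 mm, waist 15 mm diameter from 19.5 to 32.5 mm up, then 20 mm; two lugs (38 mm tip to tip along its x axis) 45 to 52 mm up; black cap disc 52 mm diameter 68 to 80 mm up. It starts locked in the socket, cap underside 10 mm above the flange.
- carrier_bar (a point): Top middle of the carrier's black upright grip bar, 44 mm long (carrier's x axis), 13 mm thick (its y axis), standing 28 mm high on the cap disc (80 to 108 mm above the foot). Locked, the bar lies 30 degrees clockwise (seen from above) of the unit's x axis; freed, 30 degrees anticlockwise.
- contact (a joint): Spring contact under the carrier's foot, m pressed below the locked height: 0 locked, stop at 0.010. It pushes the carrier up with 11 N at 0, 16 N at 0.010. To free it: push down 8.5 to 10 mm, keep it down and turn 60 degrees (1.05 rad) anticlockwise seen from above, to a stop about 4 degrees beyond; the spring then lifts it to -0.008 and it lifts straight out (60 mm to clear the flange).
- switch (a joint): Lever switch on the unit's top, rad: 0 leaning 0.6 rad to the unit's -x side (on, near where it starts), 1.2 leaning as far to its +x side (off, against a rigid stop; anything past 0.9 is off). It turns easily (about 1 N at its tip) and stays where it is left.
- switch_tip (a point): Centre of the black ball (26 mm in diameter) at the lever's tip, 75 mm from its pivot; the pivot is 132 mm above the table, directly below the tip's mid-swing position; the tip swings 42 mm to either side of it along the unit's x axis.
- cover (a joint): Hinged cover of the socket, rad: 0 shut, 1.9 fully open, where it starts nearly, standing up and leaning back. The hinge lies 46 mm from the socket centre on the unit's +x side, along the unit's y axis, 119 mm above the table. Tipped towards the robot to below about 1.5 rad it falls shut slowly by its own weight in about 1.5 s.
- cover_edge (a point): Middle of the cover's free edge; the grey cover is 82 mm from hinge to edge, 76 mm wide, 5 mm thick.
- holder: Fixed aluminium holder, base plate 110 (x) x 120 (y) x 30 mm high, origin at the centre of its underside on the table. Two V-faced steel spring jaws slide along its y axis, closing on its middle; their flared mouth is 43 mm above the base plate, their cheeks 75 mm above the table.
- seat (a point): Middle of the holder between the jaws, on the base plate's top (30 mm above the table), where the carrier's foot must stand. The jaws' tips stand 14 mm apart and open to let the carrier's 20 mm foot through at about 15 N of push, then snap shut on its waist 22 to 31 mm above the seat; the carrier may be turned any way about the vertical.
- tape: Bystander, roll of white tape lying flat, 64 mm across, 25 mm high, origin at its underside
- inhaler: Bystander, grey pocket inhaler standing, 74 mm high, origin at its underside
- gel: Bystander, white gel bottle, 48 mm across, 130 mm high, origin at its underside
- torch: Bystander, aluminium pen torch lying down, 14 mm thick, 130 mm long, origin at its underside
- driver: Bystander, screwdriver with black handle lying down, origin at its underside
- oximeter: Bystander, white finger oximeter, 58 x 34 x 31 mm, origin at its underside
Not all that is in view belongs to the job. What is shaped like the carrier but purple is not meant. Of the things that look like the holder, take the one that is nearest to the robot's base at the start.

How it is judged:
By the outcome, as a careful person would: the job done as asked, in the order asked, and still so for the second after the job is handed in, with the robot touching nothing.
It also fails if it takes over 61 s, if anything falls off the work surface, if the arm or the gripper's body presses on something with over 40 N, if the wrist force passes 120 N, or if a joint passes its speed limit or range.

## Working session

There is one attempt and no reset: what is moved stays moved. The work goes in short steps, Python scripts to look and compute and a tool call to move; the robot and the scene stay as the last step left them, time stands still between calls to the robot, and variables do not carry over. Pictures are saved under pics/ and viewed, at most 11 in all, crops included, and the job is handed in when it is done.

Besides the shell and the picture viewer there is one more tool, called by a JSON object that holds its "fn" and its "kwargs". apply_moves: Moves the arm, as the interface text tells. Its arguments: {"type":"object","properties":{"plan":{"type":"array"},"newtons":{"type":"number"}},"required":["plan"]}

```bash
mkdir -p pics; cat > h.py <<'E'
import numpy as np, cv2
from station import status, vision, bot, nets
from scipy.spatial.transform import Rotation as R
def cap(n):
    s=status.sense(); c=vision.capture(n)
    if 'extrinsics' in c: T=np.array(c['extrinsics'])
    else:
        W=np.eye(4); W[:3,:3]=R.from_euler('xyz',s['tool_rot'],degrees=True).as_matrix(); W[:3,3]=s['position']; T=W@np.array(c['mount'])
    return c['color'],np.array(c['intrinsics']),T
def proj(P,K,T):
    p=(np.c_[np.atleast_2d(P),np.ones(len(np.atleast_2d(P)))]@np.linalg.inv(T).T)[:,:3]*[1,-1,-1]
    u=p@K.T; return u[:,:2]/u[:,2:]
def ray(px,K,T):
    d=np.linalg.inv(K)@np.array([px[0],px[1],1.]); return T[:3,3],T[:3,:3]@(d*[1,-1,-1])
def atz(px,K,T,z):
    o,d=ray(px,K,T); return o+d*(z-o[2])/d[2]
def save(n,im): cv2.imwrite('pics/'+n,cv2.cvtColor(im,cv2.COLOR_RGB2BGR))
E
python3 - <<'E'
from h import *
print(status.sense())
for c in ['side','top']:
    im,K,T=cap(c); save(c+'0.png',im); print(c,K.tolist(),T.round(3).tolist())
    np.savez(c+'0.npz',im=im,K=K,T=T)
    for t in ['unit','carrier','carrier_bar','switch_tip','switch','cover','cover_edge','holder','tape','inhaler','gel','torch','driver','oximeter','socket','seat']:
        try: print(t,[(np.array(d['box']).round(0).tolist(),round(d['confidence'],2)) for d in nets.search_frame(c,t)[:4]])
        except Exception as e: print(t,e)
E
```

```text
{'time_s': 0.0, 'q': array([61.65512327, 22.01674117,  0.93855823, 78.56202685, -0.36056483,
       79.53867005, -2.66279465]), 'joint_vel': array([-0.12373567, -0.1309224 , -0.0069001 ,  0.00652127, -0.06597977,
       -0.01625663,  0.01825289]), 'tau': array([-1.27759566e-03, -6.27599931e+01,  8.43909234e-01, -3.71825802e+01,
        1.65619788e-02,  1.41018711e-02,  1.67830115e-05]), 'position': array([ 0.26140126, -0.56718744,  0.24925702]), 'tool_rot': array([-1.79885438e+02,  2.71636197e-03,  2.47457851e+01]), 'force': array([-0.97499825,  0.0417311 , -0.19097445]), 'torque': array([-0.04096075,  0.05439993,  0.03776698]), 'gripper_force': 0.0, 'gripper_width': 0.08582920632934958}
side [[381.6321567245697, 0.0, 321.7313469423567], [0.0, 381.6321567245697, 197.19031005335546], [0.0, 0.0, 1.0]] [[-0.942, 0.162, -0.293, 0.307], [-0.334, -0.498, 0.8, 0.658], [-0.017, 0.852, 0.523, 0.581], [0.0, 0.0, 0.0, 1.0]]
unit [([207.0, 204.0, 342.0, 373.0], 0.86), ([330.0, 228.0, 349.0, 264.0], 0.45), ([379.0, 295.0, 406.0, 344.0], 0.35)]
carrier [([345.0, 329.0, 378.0, 379.0], 0.82), ([292.
[... 1629 characters left out ...]
0, 244.0, 193.0], 0.84)]
holder [([422.0, 157.0, 481.0, 207.0], 0.76), ([342.0, 165.0, 396.0, 212.0], 0.69)]
tape []
inhaler [([282.0, 208.0, 301.0, 230.0], 0.58)]
gel [([289.0, 152.0, 311.0, 180.0], 0.57)]
torch [([208.0, 268.0, 260.0, 288.0], 0.72), ([158.0, 146.0, 265.0, 235.0], 0.45)]
driver [([320.0, 276.0, 393.0, 297.0], 0.67), ([203.0, 194.0, 234.0, 220.0], 0.43)]
oximeter [([250.0, 112.0, 272.0, 138.0], 0.61), ([318.0, 280.0, 398.0, 295.0], 0.53), ([156.0, 147.0, 262.0, 234.0], 0.5)]
socket [([156.0, 149.0, 262.0, 236.0], 0.83)]
seat [([342.0, 164.0, 398.0, 213.0], 0.86), ([420.0, 154.0, 481.0, 205.0], 0.79), ([281.0, 208.0, 302.0, 228.0], 0.59), ([204.0, 165.0, 242.0, 193.0], 0.44)]
```

```bash
python3 - <<'E'
from h import *
a=np.load('top0.npz')['im'];b=np.load('side0.npz')['im']
save('c1.png',cv2.resize(a[90:315,130:490],None,fx=2.2,fy=2.2,interpolation=2))
save('c2.png',cv2.resize(b[130:390,190:440],None,fx=2.3,fy=2.3,interpolation=2))
E
```

```text
(no output)
```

View pics/c1.png

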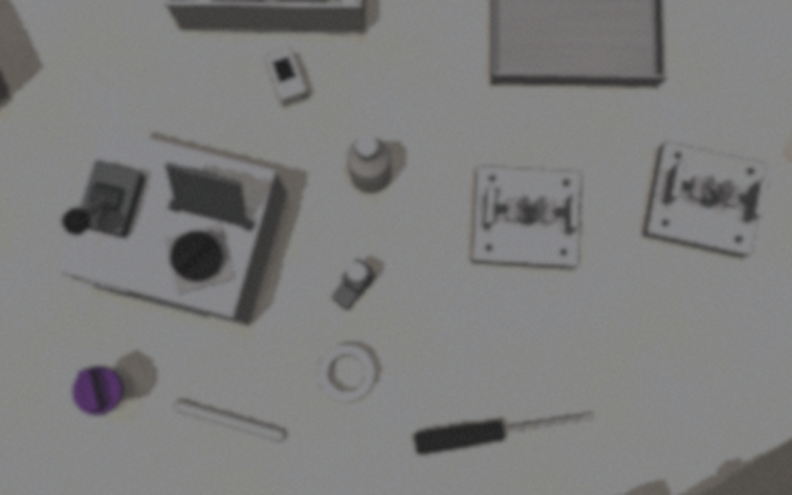

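View pics/c2.png

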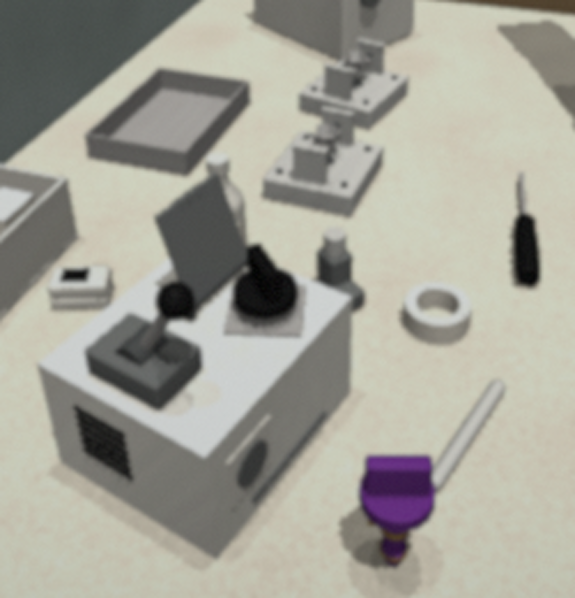

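Top view: the black carrier is at px (219,206). Its look-alikes are the purple carrier at (174,267) and the black lever ball at (165,190). The two holders are at (369,188) and (451,180), and the base distance decides between them. The side view agrees: the black carrier stands on the unit, in front of the open cover.

```bash
cat >> h.py <<'E'
from scipy.optimize import least_squares
def c1(x,y): return (130+x/2.2-.3,90+y/2.2-.3)
E
python3 - <<'E'
from h import *
d=np.load('top0.npz');K,T=d['K'],d['T']
e=np.load('side0.npz');K2,T2=e['K'],e['T']
for n,p,z in [('FL',(63,273),.11),('FR',(237,320),.11),('BR',(275,172),.11),('cap',(197,255),.14),('ball',(77,220),.19),('hingeR',(253,226),.12),('hingeL',(168,207),.12)]: print(n,atz(c1(*p),K,T,z).round(4))
for h in [[(475,163),(582,170),(579,268),(471,263)],[(662,143),(767,167),(747,255),(646,236)]]:
    q=np.array([atz(c1(*p),K,T,.03) for p in h]); print('holder',q.round(3).tolist(),q.mean(0).round(4),np.hypot(*q.mean(0)[:2]))
def tri(a,b):
    A=[];B=[]
    for o,dd in (ray(a,K,T),ray(b,K2,T2)):
        dd=dd/np.linalg.norm(dd);M=np.eye(3)-np.outer(dd,dd);A.append(M);B.append(M@o)
    return np.linalg.lstsq(np.vstack(A),np.hstack(B),rcond=None)[0]
print('ball tri',tri(c1(77,220),(190+176/2.3,130+301/2.3)))
E
```

```text
FL [0.5014 0.3078 0.11  ]
FR [0.4557 0.1263 0.11  ]
BR [0.612  0.0933 0.11  ]
cap [0.5179 0.1642 0.14  ]
ball [0.5424 0.27   0.19  ]
hingeR [0.5521 0.1124 0.12  ]
hingeL [0.5706 0.201  0.12  ]
holder [[0.645, -0.122, 0.03], [0.639, -0.244, 0.03], [0.527, -0.239, 0.03], [0.53, -0.119, 0.03]] [ 0.5855 -0.1811  0.03  ] 0.6128881780649614
holder [[0.673, -0.336, 0.03], [0.646, -0.455, 0.03], [0.545, -0.428, 0.03], [0.564, -0.315, 0.03]] [ 0.607  -0.3836  0.03  ] 0.7180372911857573
ball tri [0.54148284 0.26848711 0.19416014]
```

```bash
cat >> h.py <<'E'
def rows(p0,yaw0,p1,yaw1,n):
    """equal rows in tool frame (tool down), shift in axes before the row's turn"""
    out=[];d=(np.array(p1)-p0)/n;dy=(yaw1-yaw0)/n
    for i in range(n):
        M=R.from_euler('xyz',[180,0,yaw0+dy*i],degrees=True).as_matrix()
        out.append([0,0,round(-dy,2)]+(M.T@d).round(4).tolist())
    return out
def here():
    s=status.sense(); return s['position'],s['tool_rot'],s
E
python3 - <<'E'
from h import *
s=status.sense();c=vision.capture('wrist');print(np.array(c['mount']).round(3).tolist(),c['intrinsics'])
for r in rows(s['position'],24.75,[.56,-.18,.33],72.75,12): print(r)
E
```

```text
[[0.002, 0.964, 0.266, 0.067], [1.0, -0.002, -0.0, -0.001], [0.001, 0.266, -0.964, -0.123], [0.0, 0.0, 0.0, 1.0]] [[360.74147409   0.         312.59441967]
 [  0.         360.74147409 199.52573425]
 [  0.           0.           1.        ]]
[0, 0, -4.0, 0.0361, -0.0189, -0.0066]
[0, 0, -4.0, 0.0373, -0.0164, -0.0066]
[0, 0, -4.0, 0.0384, -0.0137, -0.0066]
[0, 0, -4.0, 0.0393, -0.011, -0.0066]
[0, 0, -4.0, 0.0399, -0.0082, -0.0066]
[0, 0, -4.0, 0.0404, -0.0054, -0.0066]
[0, 0, -4.0, 0.0407, -0.0026, -0.0066]
[0, 0, -4.0, 0.0408, 0.0002, -0.0066]
[0, 0, -4.0, 0.0406, 0.0031, -0.0066]
[0, 0, -4.0, 0.0403, 0.0059, -0.0066]
[0, 0, -4.0, 0.0398, 0.0087, -0.0066]
[0, 0, -4.0, 0.0391, 0.0115, -0.0066]
```

{"fn": "apply_moves", "kwargs": {"plan": [[[0,0,-4,0.036,-0.019,-0.0066,-1],[0,0,-4,0.037,-0.0165,-0.0066,-1],[0,0,-4,0.0385,-0.0137,-0.0066,-1],[0,0,-4,0.0393,-0.011,-0.0066,-1],[0,0,-4,0.04,-0.0082,-0.0066,-1],[0,0,-4,0.0404,-0.0054,-0.0066,-1],[0,0,-4,0.0407,-0.0026,-0.0066,-1],[0,0,-4,0.0408,0.0002,-0.0066,-1]]]}}

```text
time_s: 2.55
position: [0.4611, -0.3077, 0.3037]
tool_rot: [180.0, 0.0, 56.9]
force: [0.5, -0.6, -0.2]
gripper_width: 0.0853
gripper_force: 0.0
```

{"fn": "apply_moves", "kwargs": {"plan": [[[0,0,-4,0.0406,0.003,-0.0066,-1],[0,0,-4,0.0403,0.006,-0.0066,-1],[0,0,-4,0.0398,0.0087,-0.0066,-1],[0,0,-4,0.039,0.0115,-0.0066,-1],[0,0,0,0,0,0,-1],[0,0,0,0,0,0,-1]]]}}

```text
time_s: 3.15
position: [0.5602, -0.179, 0.3295]
tool_rot: [180.0, -0.0, 72.9]
force: [-1.2, 0.8, -0.4]
gripper_width: 0.0853
gripper_force: 0.0
```

```bash
python3 - <<'E'
from h import *
p,r,s=here();print(p,r,s['q'].round(1),s['time_s'],s['force'])
im,K,T=cap('wrist');save('w1.png',im);np.savez('w1.npz',im=im,K=K,T=T)
print([(d['box'],d['confidence']) for d in nets.search_frame('wrist','holder')])
for r in rows(p,r[2],[.50,.165,.36],107,9): print(r)
E
```

```text
[ 0.56023806 -0.17900753  0.32946684] [ 1.79998943e+02 -1.49933634e-02  7.28667957e+01] [ 30.3  17.4 -20.8  75.5   6.1  88.1  -7. ] 3.15 [-1.19434003  0.75698352 -0.36522789]
[([276.7, 88.6, 392.7, 210.2], 0.78), ([347.6, 247.7, 439.3, 349.0], 0.65)]
[0, 0, np.float64(-3.79), 0.0346, -0.0177, -0.0034]
[0, 0, np.float64(-3.79), 0.0356, -0.0153, -0.0034]
[0, 0, np.float64(-3.79), 0.0366, -0.0129, -0.0034]
[0, 0, np.float64(-3.79), 0.0374, -0.0105, -0.0034]
[0, 0, np.float64(-3.79), 0.038, -0.008, -0.0034]
[0, 0, np.float64(-3.79), 0.0384, -0.0055, -0.0034]
[0, 0, np.float64(-3.79), 0.0387, -0.0029, -0.0034]
[0, 0, np.float64(-3.79), 0.0388, -0.0004, -0.0034]
[0, 0, np.float64(-3.79), 0.0387, 0.0022, -0.0034]
```

View pics/w1.png

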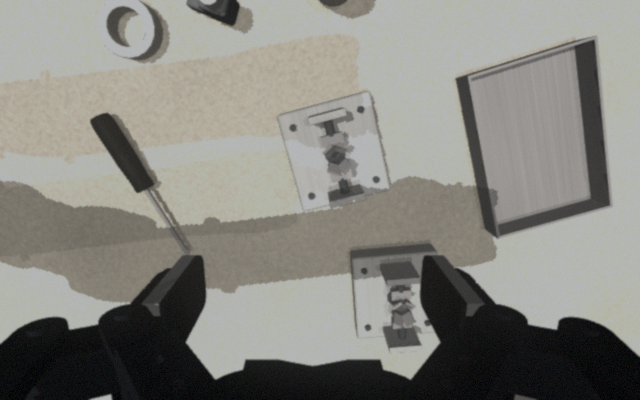

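The picture shows the chosen holder at (335,150), with the farther one at (400,295). Next I go to the unit.

{"fn": "apply_moves", "kwargs": {"plan": [[[0,0,-4,0.0346,-0.0177,-0.0034,-1],[0,0,-4,0.0356,-0.0153,-0.0034,-1],[0,0,-4,0.0366,-0.0129,-0.0034,-1],[0,0,-4,0.0374,-0.0105,-0.0034,-1],[0,0,-4,0.038,-0.008,-0.0034,-1],[0,0,-4,0.0384,-0.0055,-0.0034,-1],[0,0,-3,0.0387,-0.003,-0.0034,-1],[0,0,-3,0.0388,0,-0.0034,-1]]]}}

```text
time_s: 4.05
position: [0.5035, 0.1248, 0.357]
tool_rot: [180.0, 0.1, 102.6]
force: [1.0, 0.7, -0.4]
gripper_width: 0.0856
gripper_force: 0.0
```

{"fn": "apply_moves", "kwargs": {"plan": [[[0,0,-4,0.0387,0.0022,-0.0034,-1],[0,0,0,0,0,0,-1],[0,0,0,0,0,0,-1]]]}}

```text
time_s: 4.35
position: [0.4975, 0.163, 0.3602]
tool_rot: [180.0, 0.0, 106.7]
force: [-0.0, -0.5, -0.7]
gripper_width: 0.0854
gripper_force: 0.0
```

```bash
python3 - <<'E'
from h import *
d=np.load('w1.npz')
for z in [.03]:
    q=np.array([atz(p,d['K'],d['T'],z) for p in [(277,118),(369,92),(390,186),(304,212)]]);print(q.round(4).tolist(),q.mean(0))
p,r,s=here();print(p,r,s['q'].round(1),s['time_s'])
im,K,T=cap('wrist');save('w2.png',im);np.savez('w2.npz',im=im,K=K,T=T)
E
```

```text
[[0.5345, -0.1209, 0.03], [0.6424, -0.1241, 0.03], [0.6391, -0.2365, 0.03], [0.5304, -0.2375, 0.03]] [ 0.58661449 -0.17978777  0.03      ]
[0.49751634 0.16295151 0.3601734 ] [1.79989333e+02 3.75627839e-02 1.06693987e+02] [ 10.2  10.6 -37.5  81.2   6.5  90.3 -10.1] 4.35
```

View pics/w2.png

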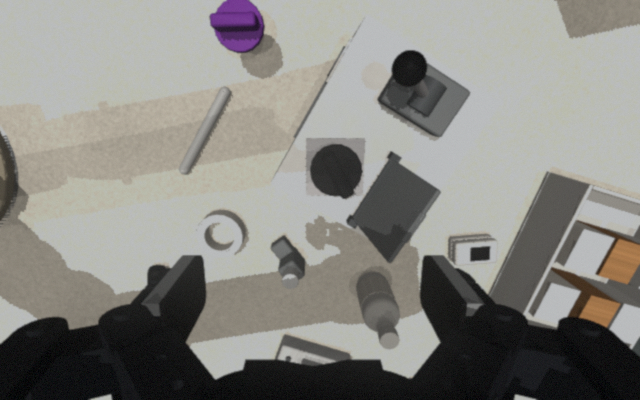

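It shows the ball at (409,69), the cap at (336,170) on its flange (305–365,138–195), and the cover hinge running (352,218)–(393,157). Here is the close crop to check the choice.

```bash
python3 - <<'E'
from h import *
d=np.load('w2.npz');im,K,T=d['im'],d['K'],d['T']
c=cv2.resize(im[10:270,265:480],None,fx=2.3,fy=2.3,interpolation=cv2.INTER_CUBIC)
c=np.clip(255*(c/255.)**.55,0,255).astype(np.uint8);save('c3.png',c)
b=nets.cut_out('wrist','carrier');print([(x['box'],x['confidence'],x['pixels'].sum()) for x in b])
b=nets.cut_out('wrist','switch_tip');print([(x['box'],x['confidence']) for x in b])
E
```

```text
[([311.3, 146.7, 359.6, 201.3], 0.86, np.int64(2187))]
[([390.6, 52.5, 428.5, 99.1], 0.66)]
```

View pics/c3.png

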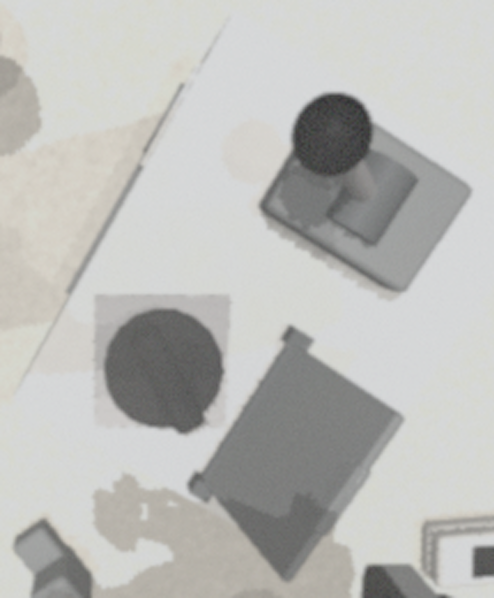

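```bash
python3 - <<'E'
from h import *
d=np.load('w2.npz');K,T=d['K'],d['T']
c=lambda x,y:(265+x/2.3-.3,10+y/2.3-.3)
fl=np.array([atz(c(*p),K,T,.112) for p in [(95,295),(230,295),(228,428),(95,428)]])
print('flange',fl.round(4).tolist(),fl.mean(0))
for a,b in [(0,1),(1,2),(2,3),(3,0)]:
    v=fl[b]-fl[a];print(np.degrees(np.arctan2(v[1],v[0])),np.linalg.norm(v))
print('cap',atz(c(163,366),K,T,.130))
h1=atz(c(297,335),K,T,.119);h2=atz(c(200,488),K,T,.119);v=h1-h2;print('hinge',h1,h2,(h1+h2)/2,np.degrees(np.arctan2(-v[0],v[1])))
e1=atz(c(228,18),K,T,.11);e2=atz(c(18,390),K,T,.11);v=e1-e2;print('edge',e1,e2,np.degrees(np.arctan2(-v[0],v[1])),np.linalg.norm(v))
print('ball',atz(c(333,134),K,T,.132+.075*np.cos(.6)))
sw=[atz(c(*p),K,T,.115) for p in [(263,205),(402,290)]];v=sw[1]-sw[0];print('sw',sw,np.degrees(np.arctan2(v[1],v[0])))
# cover far corners -> cover angle
for px in [(402,415),(288,580)]:
    for z in (.19,.196,.2): print(atz(c(*px),K,T,z).round(4))
dt=np.load('top0.npz')
ft=np.array([atz(c1(*p),dt['K'],dt['T'],.112) for p in [(168,240),(222,228),(233,281),(181,292)]]);print('flange top',ft.mean(0))
E
```

```text
flange [[0.4818, 0.1903, 0.112], [0.5391, 0.2076, 0.112], [0.5582, 0.1496, 0.112], [0.4992, 0.1318, 0.112]] [0.51956839 0.16980597 0.112     ]
16.807590881092633 0.059900866778847886
-71.8614492252263 0.06105724203197938
-163.19474376662518 0.06161389764489015
106.53084850670774 0.06103897045056248
cap [0.5183511  0.17146756 0.13      ]
hinge [0.57196047 0.19999273 0.119     ] [0.55356386 0.12006153 0.119     ] [0.56276216 0.16002713 0.119     ] -12.961230224194669
edge [0.50201645 0.31372601 0.11      ] [0.46024198 0.13833874 0.11      ] -13.397320193852474 0.18029364834537198
ball [0.54087347 0.27154054 0.19390017]
sw [array([0.53972967, 0.24794829, 0.115     ]), array([0.61029716, 0.2316817 , 0.115     ])] -12.980565855451534
[0.6003 0.189  0.19  ]
[0.5978 0.1898 0.196 ]
[0.5961 0.1903 0.2   ]
[0.5831 0.1154 0.19  ]
[0.5809 0.1177 0.196 ]
[0.5795 0.1192 0.2   ]
flange top [0.51684813 0.16583361 0.112     ]
```

```bash
python3 - <<'E'
from h import *
p,r,s=here()
for x in rows(p,r[2],[.502,.279,.36],76.8,4):print(x)
E
```

```text
[0, 0, np.float64(7.42), 0.028, 0.0093, -0.0]
[0, 0, np.float64(7.42), 0.0289, 0.0056, -0.0]
[0, 0, np.float64(7.42), 0.0294, 0.0018, -0.0]
[0, 0, np.float64(7.42), 0.0294, -0.002, -0.0]
```

{"fn": "apply_moves", "kwargs": {"plan": [[[0,0,7.5,0.028,0.0093,0,1],[0,0,7.5,0.029,0.0056,0,1],[0,0,7.5,0.0294,0.0018,0,1],[0,0,7.4,0.0294,-0.002,0,1],[0,0,0,0,0,0.04,1],[0,0,0,0,0,0.04,1],[0,0,0,0,0,0.04,1],[0,0,0,0,0,0.04,1]]], "newtons": 40}}

```text
time_s: 5.3
position: [0.5019, 0.2795, 0.1984]
tool_rot: [180.0, 0.0, 76.6]
force: [0.8, -0.0, 0.7]
gripper_width: -0.0002
gripper_force: 0.0
```

{"fn": "apply_moves", "kwargs": {"plan": [[[0,0,0,0,0.02,0,1],[0,0,0,0,0.02,0,1],[0,0,0,0,0.02,0,1],[0,0,0,0,0.015,0,1],[0,0,0,0,0.01,0,1],[0,0,0,0,0.005,0,1],[0,0,0,0,0,0,1]]]}}

```text
time_s: 6.0
position: [0.5893, 0.2601, 0.1998]
tool_rot: [-180.0, 0.0, 76.7]
force: [0.3, -0.3, -0.2]
gripper_width: -0.0001
gripper_force: 0.0
```

{"fn": "apply_moves", "kwargs": {"plan": [[[0,0,0,0,0.003,0,1],[0,0,0,0,0,0,1]]]}}

```text
time_s: 6.2
position: [0.5914, 0.2606, 0.2004]
tool_rot: [180.0, -0.0, 76.9]
force: [-0.5, -1.0, -0.7]
gripper_width: 0.0004
gripper_force: 0.0
```

{"fn": "apply_moves", "kwargs": {"plan": [[[0,0,0,0,0.003,0,1],[0,0,0,0,0,0,1]]]}}

```text
time_s: 6.4
position: [0.5942, 0.2601, 0.2003]
tool_rot: [-180.0, -0.0, 76.9]
force: [-2.1, -0.1, 0.3]
gripper_width: -0.0
gripper_force: 0.9
```

{"fn": "apply_moves", "kwargs": {"plan": [[[0,0,0,0,0.002,0,1],[0,0,0,0,0,0,1]]]}}

```text
time_s: 6.6
position: [0.5947, 0.2601, 0.2002]
tool_rot: [-179.8, 0.0, 76.9]
force: [-8.5, -0.4, 3.7]
gripper_width: -0.0003
gripper_force: 4.3
```

```bash
python3 - <<'E'
from h import *
for x in rows(np.array([.571,.265,.27]),76.8,[.519,.170,.27],136.8,8):print(x)
E
```

```text
[0, 0, -7.5, -0.013, -0.0036, -0.0]
[0, 0, -7.5, -0.0125, -0.0053, -0.0]
[0, 0, -7.5, -0.0117, -0.0069, -0.0]
[0, 0, -7.5, -0.0107, -0.0083, -0.0]
[0, 0, -7.5, -0.0095, -0.0097, -0.0]
[0, 0, -7.5, -0.0081, -0.0108, -0.0]
[0, 0, -7.5, -0.0067, -0.0118, -0.0]
[0, 0, -7.5, -0.0051, -0.0126, -0.0]
```

{"fn": "apply_moves", "kwargs": {"plan": [[[0,0,0,0,-0.024,0,1],[0,0,0,0,0,-0.035,1],[0,0,0,0,0,-0.035,1],[0,0,0,0,0,0,1]]]}}

```text
time_s: 7.0
position: [0.5748, 0.2659, 0.2761]
tool_rot: [179.6, -0.3, 76.8]
force: [0.2, 0.2, 1.0]
gripper_width: 0.0001
gripper_force: 0.0
```

{"fn": "apply_moves", "kwargs": {"plan": [[[0,0,-7.5,-0.013,-0.004,0,-1],[0,0,-7.5,-0.0125,-0.0057,0,-1],[0,0,-7.5,-0.0117,-0.0072,0,-1],[0,0,-7.5,-0.0107,-0.0086,0,-1],[0,0,-7.5,-0.0095,-0.01,0,-1],[0,0,-7.5,-0.0081,-0.0111,0,-1],[0,0,-7.5,-0.0067,-0.012,0,-1],[0,0,-7.5,-0.0051,-0.013,0,-1]]]}}

```text
time_s: 7.8
position: [0.5188, 0.1683, 0.2702]
tool_rot: [180.0, 0.0, 137.1]
force: [-0.1, 0.4, 0.5]
gripper_width: 0.0856
gripper_force: 0.0
```

{"fn": "apply_moves", "kwargs": {"plan": [[[0,0,0,0,0,0,-1],[0,0,0,0,0,0,-1]]]}}

```text
time_s: 8.0
position: [0.5191, 0.1688, 0.2703]
tool_rot: [180.0, 0.0, 136.6]
force: [0.3, 0.3, 0.5]
gripper_width: 0.0853
gripper_force: 0.0
```

```bash
python3 - <<'E'
from h import *
p,r,s=here();print(p,r,s['q'].round(1),s['time_s'])
im,K,T=cap('wrist');np.savez('w3.npz',im=im,K=K,T=T)
for t in ['carrier','carrier_bar']:
  for x in nets.cut_out('wrist',t): print(t,x['box'],x['confidence'])
c=np.clip(255*(im/255.)**.5,0,255).astype(np.uint8)
save('c4.png',cv2.resize(c[40:320,150:500],None,fx=2.1,fy=2.1,interpolation=2))
E
```

```text
[0.51914836 0.16876172 0.27033318] [1.79962353e+02 3.99894949e-02 1.36575834e+02] [ 15.5  16.7 -45.6  87.7  12.   80.6  15.8] 8.0
carrier [280.7, 156.5, 344.8, 235.8] 0.68
carrier [228.9, 37.6, 556.3, 341.0] 0.66
carrier_bar [278.3, 159.0, 348.9, 233.7] 0.94
```

View pics/c4.png

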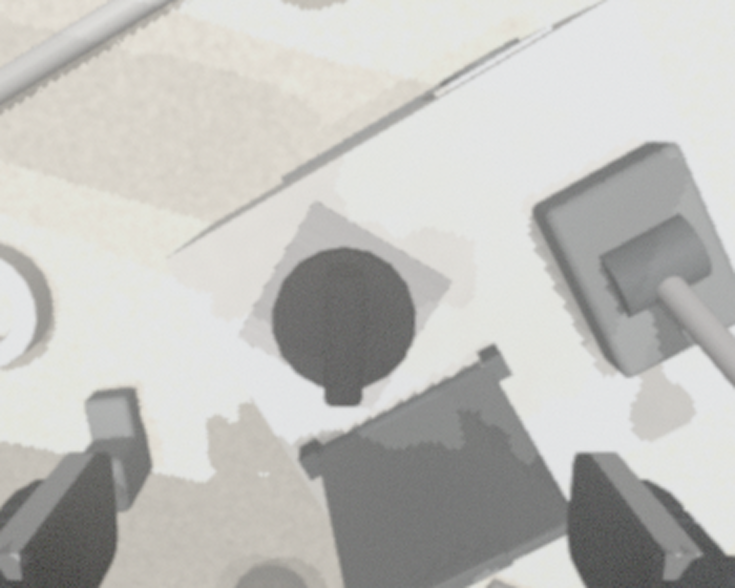

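```bash
python3 - <<'E'
from h import *
d=np.load('w3.npz');im,K,T=d['im'],d['K'],d['T']
c=lambda x,y:(150+x/2.1-.25,40+y/2.1-.25)
disc=atz(c(344,318.5),K,T,.134);print('disc',disc)
end=atz(c(343,403),K,T,.162);print('bar end',end, end+.022*np.array([np.cos(np.radians(136.8)),np.sin(np.radians(136.8)),0]))
a=[atz(c(*p),K,T,.112) for p in [(316,203),(451,283)]];print(a,np.linalg.norm(a[1]-a[0]))
h=[atz(c(*p),K,T,.119) for p in [(491,357),(311,459)]];m=sum(h)/2;v=h[0]-h[1];print(m,np.degrees(np.arctan2(-v[0],v[1])),m-.046*np.array([.9736,-.2284,0]))
M=T[:3,:3];
g=im.mean(2)[150:240,270:360];print([int(x) for x in im.mean(2)[225:232,300:330].mean(0)])
E
```

```text
disc [0.51768664 0.171282   0.134     ]
bar end [0.53289863 0.15637902 0.162     ] [0.51686132 0.17143905 0.162     ]
[array([0.48279276, 0.19008314, 0.112     ]), array([0.53948041, 0.20651317, 0.112     ])] 0.059020630105693826
[0.56139467 0.15956984 0.119     ] -11.88489303336491 [0.51660907 0.17007624 0.119     ]
[203, 202, 199, 181, 120, 63, 46, 43, 44, 44, 43, 44, 43, 42, 42, 43, 41, 41, 42, 41, 42, 56, 105, 155, 170, 173, 172, 172, 174, 177]
```

{"fn": "apply_moves", "kwargs": {"plan": [[[0,0,0,0.0026,0,0.03,-1],[0,0,0,0,0,0.03,-1],[0,0,0,0,0,0.03,-1],[0,0,0,0,0,0.02,-1],[0,0,0,0,0,0.004,-1],[0,0,0,0,0,0,-1]]]}}

```text
time_s: 8.75
position: [0.5167, 0.1713, 0.1559]
tool_rot: [-180.0, -0.1, 136.8]
force: [0.2, -0.4, 0.7]
gripper_width: 0.086
gripper_force: 0.0
```

{"fn": "apply_moves", "kwargs": {"plan": [[[0,0,0,0,0,0,1],[0,0,0,0,0,0,1],[0,0,0,0,0,0,1],[0,0,0,0,0,0,1],[0,0,0,0,0,0,1],[0,0,0,0,0,0,1]]], "newtons": 70}}

```text
time_s: 9.35
position: [0.5172, 0.1709, 0.1567]
tool_rot: [180.0, 0.0, 136.8]
force: [0.4, -0.6, 4.8]
gripper_width: 0.0116
gripper_force: 68.3
```

{"fn": "apply_moves", "kwargs": {"plan": [[[0,0,0,0,0,0.004,1],[0,0,0,0,0,0.0035,1],[0,0,0,0,0,0.001,1],[0,0,0,0,0,0,1],[0,0,0,0,0,0,1]]]}}

```text
time_s: 9.85
position: [0.5175, 0.1709, 0.1492]
tool_rot: [179.9, 0.1, 136.8]
force: [-3.3, -2.8, 13.9]
gripper_width: 0.012
gripper_force: 69.8
```

{"fn": "apply_moves", "kwargs": {"plan": [[[0,0,0,0,0,0.0015,1],[0,0,0,0,0,0,1],[0,0,0,0,0,0,1]]]}}

```text
time_s: 10.15
position: [0.5175, 0.171, 0.1478]
tool_rot: [179.9, 0.1, 136.8]
force: [-3.5, -1.6, 13.6]
gripper_width: 0.0117
gripper_force: 69.9
```

{"fn": "apply_moves", "kwargs": {"plan": [[[0,0,0,0,0,0.0006,1],[0,0,0,0,0,0,1],[0,0,0,0,0,0,1]]]}}

```text
time_s: 10.45
position: [0.5175, 0.171, 0.1473]
tool_rot: [179.9, 0.1, 136.8]
force: [-3.2, -1.7, 14.9]
gripper_width: 0.0117
gripper_force: 69.9
```

{"fn": "apply_moves", "kwargs": {"plan": [[[0,0,-4,0,0,0,1],[0,0,-4,0,0,0,1],[0,0,-4,0,0,0,1],[0,0,0,0,0,0,1]]]}}

```text
time_s: 10.85
position: [0.5181, 0.1712, 0.1476]
tool_rot: [179.9, 0.1, 149.0]
force: [-2.8, -0.9, 14.4]
gripper_width: 0.0115
gripper_force: 70.0
```

```bash
python3 - <<'E'
from h import *
p,r,s=here();print(p,r,s['force'],s['torque'],s['q'].round(1))
E
```

```text
[0.5180529  0.17121678 0.14756225] [1.79870790e+02 1.47814221e-01 1.48972507e+02] [-2.84985673 -0.85756159 14.36592608] [-0.45850291  0.53701938 -0.01632054] [ 15.4  22.8 -46.2  97.8  17.8  66.8  23.4]
```

{"fn": "apply_moves", "kwargs": {"plan": [[[0,0,-6,0,0,0.0001,1],[0,0,-6,0,0,0,1],[0,0,-6,0,0,0,1],[0,0,-6,0,0,0,1],[0,0,-6,0,0,0,1],[0,0,-6,0,0,0,1],[0,0,-6,0,0,0,1],[0,0,0,0,0,0,1]]]}}

```text
time_s: 11.65
position: [0.5178, 0.1704, 0.1471]
tool_rot: [-179.9, 0.1, -169.0]
force: [-3.2, -3.7, 16.1]
gripper_width: 0.0119
gripper_force: 70.1
```

```bash
python3 - <<'E'
from h import *
p,r,s=here();print(p,r,s['force'],s['torque'],s['q'].round(1))
E
```

```text
[0.51779209 0.1703662  0.14710383] [-1.79937085e+02  1.16567496e-01 -1.68995041e+02] [-3.20505227 -3.70231921 16.05827863] [-1.09233949  0.81392451 -0.01754513] [ 21.2  25.7 -54.5  97.6  22.4  68.3  61.9]
```

{"fn": "apply_moves", "kwargs": {"plan": [[[0,0,-3,0,0,0,1],[0,0,-3,0,0,0,1],[0,0,0,0,0,0,1],[0,0,0,0,0,0,1]]]}}

```text
time_s: 12.05
position: [0.5179, 0.1701, 0.1471]
tool_rot: [-179.9, 0.1, -163.2]
force: [-3.3, -4.0, 14.1]
gripper_width: 0.012
gripper_force: 70.1
```

```bash
python3 - <<'E'
from h import *
p,r,s=here();print(p,r,s['force'],s['torque'],s['q'].round(1))
E
```

```text
[0.51786697 0.17011585 0.14708431] [-1.79898675e+02  1.08881718e-01 -1.63216330e+02] [-3.30419237 -4.00089529 14.08102799] [-1.23296555  0.68631765 -0.00174929] [ 22.   26.2 -55.7  97.6  23.2  68.5  67.2]
```

{"fn": "apply_moves", "kwargs": {"plan": [[[0,0,-0.7,0,0,0,1],[0,0,0,0,0,-0.004,1],[0,0,0,0,0,-0.004,1],[0,0,0,0,0,-0.004,1],[0,0,0,0,0,0,1]]]}}

```text
time_s: 12.55
position: [0.5178, 0.1701, 0.1589]
tool_rot: [-179.9, 0.1, -162.5]
force: [-0.5, -3.9, 9.5]
gripper_width: 0.0113
gripper_force: 69.3
```

{"fn": "apply_moves", "kwargs": {"plan": [[[0,0,0,0,0,-0.005,1],[0,0,0,0,0,-0.006,1],[0,0,0,0,0,-0.008,1],[0,0,0,0,0,0,1]]]}}

```text
time_s: 12.95
position: [0.5171, 0.1713, 0.1774]
tool_rot: [180.0, 0.1, -162.4]
force: [-0.7, 0.4, -0.8]
gripper_width: 0.0117
gripper_force: 68.4
```

```bash
python3 - <<'E'
from h import *
p,r,s=here()
for x in rows(np.array([.517,.171,.3]),197.6,[.575,-.10,.3],165.6,8):print(x)
E
```

```text
[0, 0, 4.0, 0.0033, -0.0345, -0.0]
[0, 0, 4.0, 0.0009, -0.0346, -0.0]
[0, 0, 4.0, -0.0015, -0.0346, -0.0]
[0, 0, 4.0, -0.0039, -0.0344, -0.0]
[0, 0, 4.0, -0.0063, -0.0341, -0.0]
[0, 0, 4.0, -0.0087, -0.0335, -0.0]
[0, 0, 4.0, -0.011, -0.0329, -0.0]
[0, 0, 4.0, -0.0132, -0.032, -0.0]
```

{"fn": "apply_moves", "kwargs": {"plan": [[[0,0,0,0,0,-0.02,1],[0,0,0,0,0,-0.03,1],[0,0,0,0,0,-0.03,1],[0,0,0,0,0,-0.03,1],[0,0,0,0,0,-0.013,1]]]}}

```text
time_s: 13.45
position: [0.5173, 0.1717, 0.3019]
tool_rot: [180.0, 0.2, -162.4]
force: [0.2, 0.4, -0.9]
gripper_width: 0.0112
gripper_force: 68.4
```

{"fn": "apply_moves", "kwargs": {"plan": [[[0,0,4,0.0033,-0.0345,0,1],[0,0,4,0.001,-0.0346,0,1],[0,0,4,-0.0015,-0.0346,0,1],[0,0,4,-0.004,-0.0344,0,1],[0,0,4,-0.0063,-0.034,0,1],[0,0,4,-0.0087,-0.0335,0,1],[0,0,4,-0.011,-0.033,0,1],[0,0,4,-0.0132,-0.032,0,1]]]}}

```text
time_s: 14.25
position: [0.5749, -0.1026, 0.2989]
tool_rot: [-180.0, -0.0, 165.3]
force: [0.8, 0.4, -0.6]
gripper_width: 0.0117
gripper_force: 68.4
```

{"fn": "apply_moves", "kwargs": {"plan": [[[0,0,0,0,0,0,1],[0,0,0,0,0,0,1]]]}}

```text
time_s: 14.45
position: [0.5748, -0.1019, 0.2986]
tool_rot: [180.0, -0.1, 165.4]
force: [-0.1, 0.0, 0.1]
gripper_width: 0.0118
gripper_force: 68.5
```

```bash
python3 - <<'E'
from h import *
p,r,s=here();print(p,r,s['q'].round(1),s['time_s'],s['gripper_width'])
im,K,T=cap('wrist');np.savez('w4.npz',im=im,K=K,T=T)
print([(d['box'],d['confidence']) for d in nets.search_frame('wrist','holder')])
c=np.clip(255*(im/255.)**.6,0,255).astype(np.uint8)
save('w4.png',cv2.resize(c[:300,60:410],None,fx=2,fy=2,interpolation=2))
E
```

```text
[ 0.57476457 -0.10191503  0.29858431] [ 1.79961132e+02 -7.16297599e-02  1.65364371e+02] [ 41.6  22.  -47.4  78.8  16.   86.1  70.6] 14.45 0.011799632818503259
[([11.0, 199.7, 159.1, 295.6], 0.67), ([184.4, 128.0, 308.3, 246.6], 0.57)]
```

View pics/w4.png

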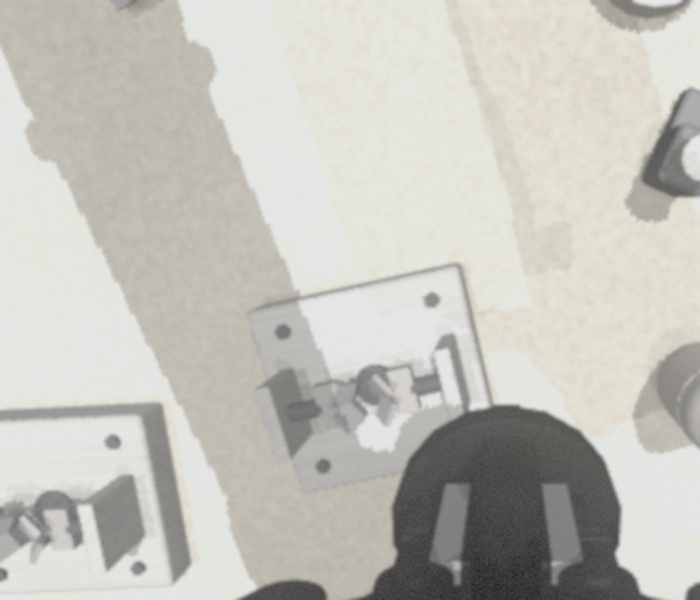

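```bash
python3 - <<'E'
from h import *
d=np.load('w4.npz');K,T=d['K'],d['T']
c=lambda x,y:(60+x/2-.25,y/2-.25)
q=np.array([atz(c(*p),K,T,.03) for p in [(247,313),(460,264),(305,490)]]);print(q.round(4).tolist(),(q[1]+q[2])/2,np.linalg.norm(q[1]-q[0]),np.linalg.norm(q[2]-q[0]))
q=np.array([atz(c(*p),K,T,.03) for p in [(283,331),(432,299),(322,466)]]);print(q.round(4).tolist(),(q[1]+q[2])/2)
v=q[1]-q[0];print(np.degrees(np.arctan2(-v[0],v[1])))
d=np.load('top0.npz');K,T=d['K'],d['T']
q=np.array([atz(c1(*p),K,T,.03) for p in [(492,178),(567,184),(564,253),(489,248)]]);print(q.mean(0))
E
```

```text
[[0.5304, -0.2354, 0.03], [0.5341, -0.1159, 0.03], [0.6368, -0.2381, 0.03]] [ 0.58544607 -0.17699705  0.03      ] 0.11953609906648784 0.10640381942035426
[[0.5447, -0.2196, 0.03], [0.5484, -0.1356, 0.03], [0.6251, -0.2238, 0.03]] [ 0.58673013 -0.17970213  0.03      ]
-2.4893424141253138
[ 0.58558119 -0.18254201  0.03      ]
```

{"fn": "apply_moves", "kwargs": {"plan": [[[0,0,0,-0.015,-0.036,0.01,1],[0,0,0,-0.0156,-0.0362,0.02,1],[0,0,0,0,0,0.035,1],[0,0,0,0,0,0.035,1],[0,0,0,0,0,0.01,1],[0,0,0,0,0,0,1],[0,0,0,0,0,0,1]]]}}

```text
time_s: 15.25
position: [0.5872, -0.177, 0.1913]
tool_rot: [180.0, 0.1, 165.6]
force: [0.2, -0.6, -0.9]
gripper_width: 0.0116
gripper_force: 68.5
```

```bash
python3 - <<'E'
from h import *
p,r,s=here();print(p,r,s['time_s'],s['force'])
tx=np.array([np.cos(np.radians(r[2])),np.sin(np.radians(r[2]))]);ty=np.array([tx[1],-tx[0]])
e=np.array([.5862,-.1795])-p[:2];print('fix',e@tx,e@ty)
im,K,T=cap('wrist')
c=np.clip(255*(im/255.)**.5,0,255).astype(np.uint8)
im2,K2,T2=cap('side');c2=np.clip(255*(im2[140:230,280:380]/255.)**.6,0,255).astype(np.uint8)
# predicted foot position & seat in side
P=np.array([[p[0],p[1],p[2]-.1027],[.5862,-.1795,.03],[.5862,-.1795,.073]]);print(proj(P,K2,T2).round(1).tolist())
A=cv2.resize(c[60:360,160:460],None,fx=1.3,fy=1.3);B=cv2.resize(c2,None,fx=4,fy=4,interpolation=2)
cv=np.zeros((390,800,3),np.uint8);cv[:,:390]=A;cv[:360,395:795]=B;save('w5.png',cv)
E
```

```text
[ 0.58720575 -0.1769534   0.1913312 ] [1.79982165e+02 1.29735898e-01 1.65628187e+02] 15.25 [ 0.15978768 -0.55012443 -0.86798613]
fix 0.00034217328273547813 -0.0027165423869197273
[[330.5, 181.3], [331.2, 199.7], [331.1, 186.0]]
```

View pics/w5.png

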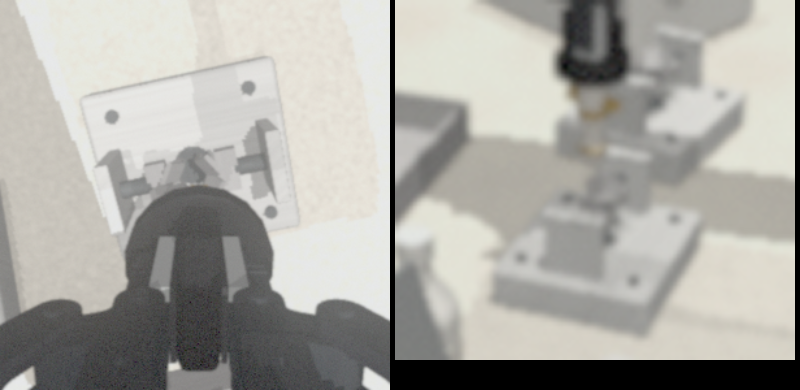

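```bash
python3 - <<'E'
from h import *
p,r,s=here();im,K,T=cap('wrist')
c=lambda x,y:(160+x/1.3-.1,60+y/1.3-.1)
q=np.array([atz(c(*u),K,T,.03) for u in [(111,117),(248,88),(271,212)]]);print(p,q.round(4).tolist(),(q[0]+q[2])/2)
q=np.array([atz(c(*u),K,T,.03) for u in [(82,98),(272,58),(299,222)]]);print(q.round(4).tolist(),(q[0]+q[2])/2,np.linalg.norm(q[1]-q[0]),np.linalg.norm(q[2]-q[1]))
E
```

```text
[ 0.5874551  -0.17735021  0.19181596] [[0.5457, -0.221, 0.03], [0.5493, -0.1365, 0.03], [0.6295, -0.1394, 0.03]] [ 0.5876017  -0.18022251  0.03      ]
[[0.5305, -0.2345, 0.03], [0.5359, -0.1191, 0.03], [0.6407, -0.1233, 0.03]] [ 0.58557265 -0.17891339  0.03      ] 0.11560020579268257 0.10485964661379389
```

{"fn": "apply_moves", "kwargs": {"plan": [[[0,0,0,0,-0.0025,0.005,1],[0,0,0,0,0,0.006,1],[0,0,0,0,0,0.006,1],[0,0,0,0,0,0.004,1],[0,0,0,0,0,0,1]]]}}

```text
time_s: 15.9
position: [0.5851, -0.1802, 0.1674]
tool_rot: [180.0, -0.1, 165.5]
force: [0.7, 0.8, -0.8]
gripper_width: 0.0116
gripper_force: 68.5
```

{"fn": "apply_moves", "kwargs": {"plan": [[[0,0,0,0,0,0.004,1],[0,0,0,0,0,0.004,1],[0,0,0,0,0,0,1]]]}}

```text
time_s: 16.2
position: [0.5853, -0.1802, 0.1597]
tool_rot: [180.0, -0.1, 165.5]
force: [1.2, -0.2, -1.6]
gripper_width: 0.0114
gripper_force: 68.5
```

{"fn": "apply_moves", "kwargs": {"plan": [[[0,0,0,0.0,0,0.004,1],[0,0,0,0,0,0.004,1],[0,0,0,0,0,0,1]]]}}

```text
time_s: 16.5
position: [0.5854, -0.1802, 0.1532]
tool_rot: [-180.0, -0.0, 165.5]
force: [-4.1, 1.0, 6.9]
gripper_width: 0.0116
gripper_force: 69.7
```

{"fn": "apply_moves", "kwargs": {"plan": [[[0,0,0,0.0,0,0.004,1],[0,0,0,0,0,0.004,1],[0,0,0,0,0,0,1]]]}}

```text
time_s: 16.8
position: [0.5851, -0.1802, 0.1445]
tool_rot: [-180.0, -0.0, 165.5]
force: [-2.6, 0.7, 2.1]
gripper_width: 0.0111
gripper_force: 69.0
```

{"fn": "apply_moves", "kwargs": {"plan": [[[0,0,0,0.0,0,0.004,1],[0,0,0,0,0,0.004,1],[0,0,0,0,0,0,1]]]}}

```text
time_s: 17.1
position: [0.585, -0.1802, 0.1354]
tool_rot: [180.0, -0.1, 165.6]
force: [-0.3, 0.3, -3.9]
gripper_width: 0.012
gripper_force: 69.2
```

{"fn": "apply_moves", "kwargs": {"plan": [[[0,0,0,0.0,0,0.002,1],[0,0,0,0,0,0.001,1],[0,0,0,0,0,0,1]]]}}

```text
time_s: 17.4
position: [0.5852, -0.1802, 0.1336]
tool_rot: [-180.0, -0.1, 165.5]
force: [-5.0, -0.2, 3.1]
gripper_width: 0.0115
gripper_force: 70.3
```

{"fn": "apply_moves", "kwargs": {"plan": [[[0,0,0,0.0,0,0.0015,1],[0,0,0,0,0,0,1],[0,0,0,0,0,0,1]]]}}

```text
time_s: 17.7
position: [0.5853, -0.1803, 0.1326]
tool_rot: [-180.0, -0.0, 165.5]
force: [-5.6, 0.5, 6.6]
gripper_width: 0.0116
gripper_force: 70.7
```

{"fn": "apply_moves", "kwargs": {"plan": [[[0,0,0,0.0,0,0.0015,1],[0,0,0,0,0,0.001,1],[0,0,0,0,0,0,1],[0,0,0,0,0,0,1]]]}}

```text
time_s: 18.1
position: [0.5863, -0.1803, 0.1324]
tool_rot: [-179.9, 0.1, 165.5]
force: [-9.5, 1.8, 21.0]
gripper_width: 0.0117
gripper_force: 72.8
```

{"fn": "apply_moves", "kwargs": {"plan": [[[0,0,0,0,0,-0.003,1],[0,0,0,0,0,0,-1],[0,0,0,0,0,0,-1],[0,0,0,0,0,0,-1],[0,0,0,0,0,0,-1],[0,0,0,0,0,0,-1]]]}}

```text
time_s: 18.7
position: [0.5857, -0.1802, 0.1323]
tool_rot: [180.0, 0.0, 165.5]
force: [0.3, -0.4, 0.4]
gripper_width: 0.0829
gripper_force: 0.0
```

{"fn": "apply_moves", "kwargs": {"plan": [[[0,0,0,0,0,-0.02,-1],[0,0,0,0,0,-0.04,-1],[0,0,0,0,0,-0.05,-1],[0,0,0,0,0,-0.04,-1],[0,0,0,0,0,0,-1],[0,0,0,0,0,0,-1]]]}}

```text
time_s: 19.3
position: [0.5861, -0.1802, 0.2834]
tool_rot: [-180.0, 0.1, 165.5]
force: [1.1, 1.4, -1.6]
gripper_width: 0.0855
gripper_force: 0.0
```

```bash
python3 - <<'E'
from h import *
p,r,s=here();print(p,r,s['time_s'],s['force'],s['q'].round(1))
im,K,T=cap('wrist')
c=np.clip(255*(im/255.)**.5,0,255).astype(np.uint8)
im2,K2,T2=cap('side');c2=np.clip(255*(im2[130:230,280:380]/255.)**.6,0,255).astype(np.uint8)
a=np.array([.586,-.1798])
P=np.array([[*a,.03],[*a,.098],[*a,.11],[*a,.138]]);print(proj(P,K2,T2).round(1).tolist(),proj(P,K,T).round(1).tolist())
A=cv2.resize(c[60:360,160:460],None,fx=1.3,fy=1.3);B=cv2.resize(c2,None,fx=4,fy=4,interpolation=2)
cv=np.zeros((400,800,3),np.uint8);cv[:390,:390]=A;cv[:400,395:795]=B;save('w6.png',cv)
E
```

```text
[ 0.58613409 -0.18018513  0.28341664] [-1.79989789e+02  1.36838253e-01  1.65542790e+02] 19.3 [ 1.09861653  1.38916575 -1.5749706 ] [ 45.3  25.7 -45.3  75.7  18.1  85.6  77.2]
[[331.3, 199.7], [331.2, 177.8], [331.2, 173.7], [331.2, 164.1]] [[312.4, 166.2], [312.4, 180.1], [312.4, 183.2], [312.4, 191.4]]
```

View pics/w6.png

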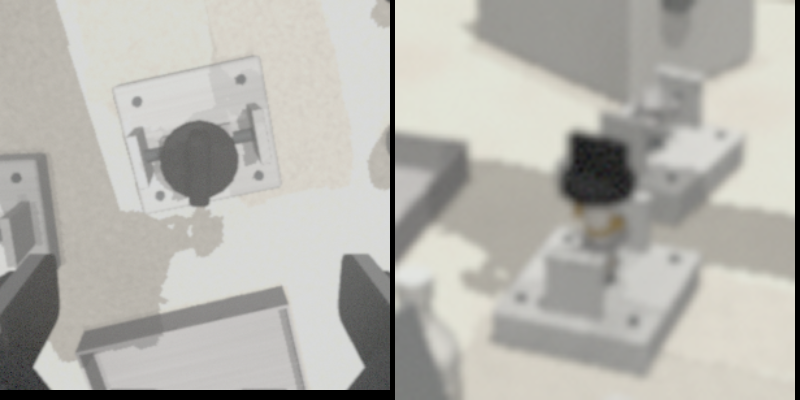

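```bash
python3 - <<'E'
from h import *
p,r,s=here()
for x in rows(p,r[2],[.635,.144,.283],166.8,8):print(x)
d=np.load('top0.npz')
print(atz(c1(372,185),d['K'],d['T'],0.0))
E
```

```text
[0, 0, np.float64(-0.16), 0.0041, 0.0408, -0.0002]
[0, 0, np.float64(-0.16), 0.004, 0.0408, -0.0002]
[0, 0, np.float64(-0.16), 0.0039, 0.0408, -0.0002]
[0, 0, np.float64(-0.16), 0.0037, 0.0409, -0.0002]
[0, 0, np.float64(-0.16), 0.0036, 0.0409, -0.0002]
[0, 0, np.float64(-0.16), 0.0035, 0.0409, -0.0002]
[0, 0, np.float64(-0.16), 0.0034, 0.0409, -0.0002]
[0, 0, np.float64(-0.16), 0.0033, 0.0409, -0.0002]
[ 0.62470664 -0.004794    0.        ]
```

{"fn": "apply_moves", "kwargs": {"plan": [[[0,0,-0.2,0.004,0.041,0,1],[0,0,-0.2,0.004,0.041,0,1],[0,0,-0.2,0.004,0.041,0,1],[0,0,-0.2,0.004,0.041,0,1],[0,0,-0.2,0.0036,0.041,0,1],[0,0,-0.1,0.0034,0.041,0,1],[0,0,-0.1,0.0034,0.041,0,1],[0,0,0,0.0033,0.041,0,1]]]}}

```text
time_s: 20.2
position: [0.6346, 0.1465, 0.2804]
tool_rot: [-179.9, -0.1, 166.7]
force: [0.4, 0.4, -0.5]
gripper_width: 0.0001
gripper_force: 0.0
```

{"fn": "apply_moves", "kwargs": {"plan": [[[0,0,0,0,0,0,1],[0,0,0,0,0,0.035,1],[0,0,0,0,0,0.035,1],[0,0,0,0,0,0.03,1],[0,0,0,0,0,0,1]]]}}

```text
time_s: 20.7
position: [0.6322, 0.1434, 0.176]
tool_rot: [-179.7, -0.5, 166.7]
force: [-0.6, -0.3, -0.3]
gripper_width: -0.0001
gripper_force: 0.0
```

{"fn": "apply_moves", "kwargs": {"plan": [[[0,0,0,0.01,0,0,1],[0,0,0,0.01,0,0,1],[0,0,0,0.01,0,0,1],[0,0,0,0.01,0,0,1],[0,0,0,0.01,0,0,1],[0,0,0,0,0,0,1]]]}}

```text
time_s: 21.3
position: [0.585, 0.1577, 0.1832]
tool_rot: [-180.0, 0.0, 166.8]
force: [-0.1, 0.3, -0.0]
gripper_width: 0.0001
gripper_force: 0.0
```

{"fn": "apply_moves", "kwargs": {"plan": [[[0,0,0,0.01,0,0,1],[0,0,0,0.008,0,0,1],[0,0,0,0,0,0,1]]]}}

```text
time_s: 21.6
position: [0.5676, 0.1616, 0.1825]
tool_rot: [-180.0, -0.0, 166.8]
force: [0.2, 0.2, 0.2]
gripper_width: 0.0
gripper_force: 0.0
```

```bash
python3 - <<'E'
from h import *
p,r,s=here();print(p,r,s['time_s'],s['force'])
im2,K2,T2=cap('side');a=np.clip(255*(im2[190:390,190:390]/255.)**.6,0,255).astype(np.uint8)
im,K,T=cap('top');b=np.clip(255*(im[130:250,140:280]/255.)**.6,0,255).astype(np.uint8)
cv=np.zeros((400,800,3),np.uint8);cv[:,:400]=cv2.resize(a,(400,400));cv[:342,401:800]=cv2.resize(b,(399,342));save('w7.png',cv)
E
```

```text
[0.5676163  0.1616423  0.18250489] [-1.79995199e+02 -2.44828401e-02  1.66814850e+02] 21.6 [0.22478282 0.1542546  0.15982823]
```

View pics/w7.png

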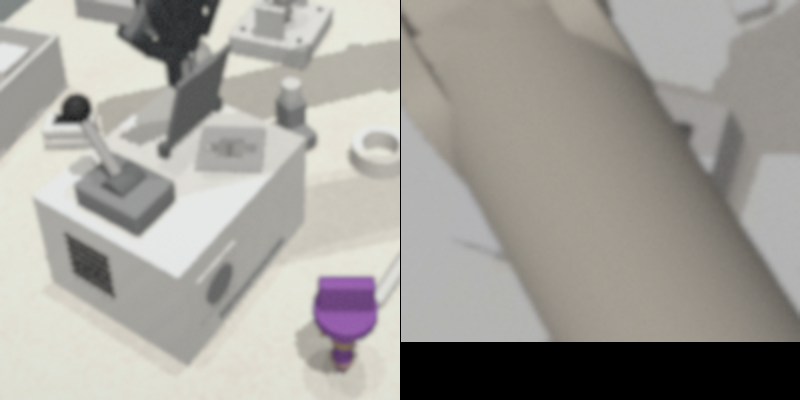

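The side view shows the lever thrown to the far side, the socket empty, and the cover upright with the fingers behind it. I'll push a bit further so it tips over.

{"fn": "apply_moves", "kwargs": {"plan": [[[0,0,0,0.008,0,0,1],[0,0,0,0.008,0,0,1],[0,0,0,0.008,0,0,1],[0,0,0,0,0,0,1],[0,0,0,0,0,0,1],[0,0,0,0,0,0,1],[0,0,0,0,0,0,1],[0,0,0,0,0,0,1]]]}}

```text
time_s: 22.5
position: [0.5456, 0.1664, 0.1824]
tool_rot: [180.0, -0.0, 166.7]
force: [-0.5, 0.6, -0.1]
gripper_width: 0.0002
gripper_force: 0.0
```

{"fn": "apply_moves", "kwargs": {"plan": [[[0,0,0,0,0,-0.03,1],[0,0,0,0,0,-0.04,1],[0,0,0,0,0,-0.04,1],[0,0,0,0,0,0,1],[0,0,0,0,0,0,1],[0,0,0,0,0,0,1],[0,0,0,0,0,0,1],[0,0,0,0,0,0,1]]]}}

```text
time_s: 23.3
position: [0.5451, 0.1662, 0.2914]
tool_rot: [-180.0, -0.1, 166.7]
force: [0.4, 0.0, -0.3]
gripper_width: 0.0
gripper_force: 0.0
```

{"fn": "apply_moves", "kwargs": {"plan": [[[0,0,0,0,0,0,1],[0,0,0,0,0,0,1],[0,0,0,0,0,0,1],[0,0,0,0,0,0,1],[0,0,0,0,0,0,1]]]}}

```text
time_s: 23.8
position: [0.5454, 0.1665, 0.2925]
tool_rot: [180.0, 0.0, 166.7]
force: [-0.2, 0.5, -0.0]
gripper_width: 0.0001
gripper_force: 0.0
```

```bash
python3 - <<'E'
from h import *
p,r,s=here();print(p,r,s['time_s'],s['force'])
im2,K2,T2=cap('side');a=np.clip(255*(im2[140:390,190:440]/255.)**.6,0,255).astype(np.uint8)
im,K,T=cap('wrist');b=np.clip(255*(im[0:400,120:520]/255.)**.6,0,255).astype(np.uint8)
cv=np.zeros((400,800,3),np.uint8);cv[:,:400]=cv2.resize(a,(400,400));cv[:,400:]=b;save('w8.png',cv)
E
```

```text
[0.54542218 0.16647387 0.29246001] [1.79994646e+02 3.17711904e-03 1.66743010e+02] 23.8 [-0.24774784  0.52693864 -0.04672727]
```

View pics/w8.png

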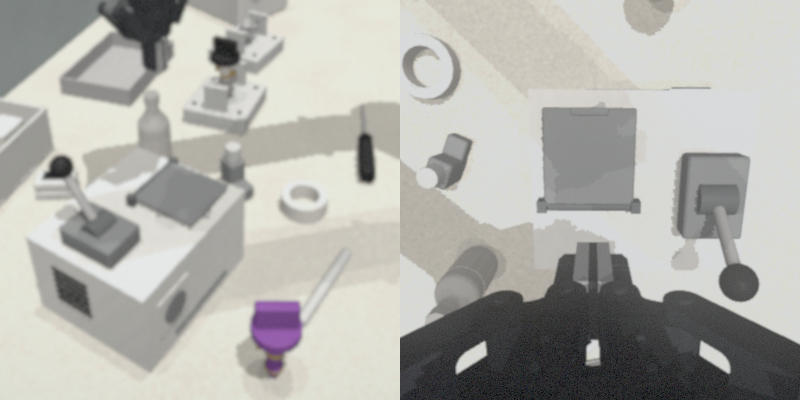

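{"fn": "apply_moves", "kwargs": {"plan": [[[0,0,0,0,0,-0.02,1],[0,0,0,0,0,0,1],[0,0,0,0,0,0,1],[0,0,0,0,0,0,1],[0,0,0,0,0,0,1],[0,0,0,0,0,0,1]]]}}

```text
time_s: 24.5
position: [0.5453, 0.1663, 0.312]
tool_rot: [-180.0, -0.0, 166.7]
force: [-0.2, 0.0, 0.0]
gripper_width: 0.0004
gripper_force: 0.0
```

```bash
python3 -c "
from station import bot
print(bot.close_job())"
```

```text
the job is handed in; nothing more can be done
None
```

I handed the job in at 24.5 s: the lever is against its off stop, the carrier stands upright in the nearest holder, pressed down until it bottomed at about 21 N, and the cover is shut over the empty socket; no verdict came back.

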